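# Free a cold chisel that is stuck in the tool block and lay it in the vee-blocks

### The job

The broad-bladed cold chisel in the middle of the slanting tool block is stuck fast because the timber has closed over the shoulders of its blade: rock it from side to side along the width of its blade until both ends of its slot have given, and draw it out. Then lay it down gently in the pair of vee-blocks, level and fully seated in both, about centred, with its plain shank in the vees. Leave the two punches in the block, the oil can and the brush as they are.

Things in the scene. Friction and masses are not known exactly. Their poses are not given: they have to be found in the camera images.
- chisel_mid (a point): middle of the stuck chisel's length, on its axis. Dark octagonal bar, 18 mm across flats, 200 mm long, about 0.4 kg, with a flared flat blade at its lower end: 30 mm wide, 10 mm thick, shoulders 16 to 20 mm above the edge. Own z: from edge to struck head; own x: along the blade's width; bar flats face own x and y. It starts edge down in the block's middle slot, 72 mm in and 128 mm out
- chisel_edge (a point): the middle of the chisel's cutting edge (100 mm from chisel_mid), same axes
- chisel_head (a point): the middle of the chisel's struck head (100 mm from chisel_mid), same axes
- block: beech tool block in green side plates, fixed to the bench. Origin: on the bench under the foot of the middle slot; own x to the back of the block, y along its row of three places, z up. The tools' heads lean 30 deg towards own -x. 168 mm long in y over the plates (216 mm over their low feet), 138 mm deep in x; its sloping top is 123 mm high at the back, 78 mm at the front
- slot_foot (a point): bottom of the middle slot, where the edge rests at the start, 38 mm above the bench. The blade's width lies in the block's own x-z plane, the way to rock. The chisel turns about its foot; its axis tipped about 8 deg to each side (22 mm at 160 mm from the edge) opens each slot end enough; about 10 deg is the hard stop
- slot_mouth (a point): centre of the middle slot's mouth in the block's sloping top, 72 mm from slot_foot along the tools' axis. A straight pull of 100 N does not bring the stuck chisel out. The slot's end walls are timber that yields at about 40 N here (18 N of side force at 160 mm from the edge) and stays where pressed. Once both have given, the chisel draws out along its axis, clear after about 75 mm
- far_wall (a joint): how far the slot's end wall towards the block's own +x has been pressed back, m: 0 closed, at least 0.006 clears the blade's shoulder, 0.010 is the stop
- near_wall (a joint): the same for the end wall towards the block's own -x
- punch_a_mid (a point): middle of a round steel punch, 16 mm thick and 135 mm long, which stands loose in a round hole in the block 50 mm to one side of the chisel, parallel to it; bystander. It may be in either of the two holes
- punch_b_mid (a point): middle of a round steel punch, 16 mm thick and 150 mm long, loose in the hole 50 mm to the other side of the chisel; bystander
- oil_can: grey round oil can, 66 mm across, 112 mm tall, with a thin spout up to 154 mm high, standing on the bench; origin at the centre of its underside; bystander
- brush: flat cleaning brush with a wooden handle, 180 mm long, lying on the bench beyond the oil can; origin under the middle of its length; bystander
- vees: matched pair of steel vee-blocks on a plate, fixed to the bench. Origin: on the bench under the centre; the vees run along own x. Plate 150 x 70 x 10 mm. Each block 24 mm long in x, 56 mm wide in y, centred 27 mm either side of the origin, with a 90 deg vee 40 mm wide and 20 mm deep; block tops 56 mm, vee bottoms 36 mm above the bench
- vee_seat (a point): centre of the vees, 48.7 mm above the bench: where the axis of the 18 mm bar lies when it is seated
Mind the look-alikes: they are no part of the job. Leave any brown look-alike of the vees alone.

How it is judged:
By the outcome, as a careful person would: the job done as asked, in the order asked, and still so for the second after the job is handed in, with the robot touching nothing.
It also fails if it takes over 61 s, if anything falls off the work surface, if the arm or the gripper's body presses on something with over 40 N, if the wrist force passes 120 N, or if a joint passes its speed limit or range.

### The arm

A 6-joint arm with a two-finger parallel gripper is mounted at the origin on the work surface. World frame = base frame: x ahead of the robot, y to its left, z up, the work surface at z = 0. Lengths are in m, angles in rad, forces in N, time in s.
With the tool pointing down it reaches from about 0.375 to 0.975 m from the base axis. Payload 3.8 kg.
Tool frame: the origin (TCP) lies at the very end of the fingers, on their centre line; the grasp point (between the pads) lies 19 mm behind it; z points along the fingers, y is the line along which they close (so a half turn about z gives the same grasp; the last joint's range is limited). The gripper opens to 85 mm and grips with 20 to 120 N. Pads are 22 mm wide; open, the fingers measure 114 mm over their backs; the gripper's body (76 mm by 85 mm) begins 54 mm behind the grasp point. The pads swing forward as they close: fully open they stand 13 mm farther back than shut.
Start: joints at [-1.268, 0.264, 1.604, -0, 1.274, -0.037], TCP at [0.225, -0.636, 0.231] pointing down, gripper open.
Joint ranges: [-2.63, 2.63], [-0.94, 2.18], [0.31, 2.57], [-1.31, 4.45], [0, 2.66], [-2.55, 2.55]. Speed limits (rad/s): [2.57, 2.57, 3.14, 3.14, 3.14, 3.14].

### API

Orientations are given as a 3x3 rotation matrix whose columns are the frame's x, y, z axes.
In Python, from workcell import get_obs, imaging, bot gives the robot as it stands. The module is installed in compiled form; this text tells all that it offers.
- The arm moves only by the tool servo_tool, never from a script. Its argument "targets" is a list of rows, each a list of 5 numbers: the shift along the tool's x, y, z in units of 500 mm (1.0 is 500 mm), then the turn about the tool's z in units of 2 rad (1.0 is 2 rad), then the gripper's target within -1 to 1 (shut at 1, half-way at 0, fully open at -1). A call has exactly 10 rows; each row is the pose to reach, as a shift and turn from the pose commanded when the call began, along the tool's axes at that moment; what a row does not reach only later rows make up. A row lasts 1/8 s, in which the tool goes at most 62.5 mm and 10.7 degrees, less where a joint would pass 70% of its speed; a pose out of reach is approached as far as the arm can. A call with a number of a shift or a turn outside -1 to 1 is refused whole. A call with a gripper value outside its range is refused whole. The fingers move at their own pace and stop on an object; "force" is the grip in N (left out, the last holds). Time passes only in rows, so rows that repeat a pose let the fingers close, or fill a call up. It gives the time, the measured TCP pose, the force, the opening and the grip force at its end, in the units of the state.
- get_obs(): the state, without advancing time (a new reading comes with each control period).
- imaging.camera(name): name is "side" or "top"; returns (picture, depth): 480x640x3 uint8, red, green, blue; 480x640 float32, m along the optical axis (not along the pixel's ray), 0 where there is no reading.
- imaging.camera_info(name): a dict with "fx", "fy", "cx", "cy" (pixels), "pose" (4x4, takes a point from camera to world coordinates). Camera axes: x right, y up, looking along -z (the intrinsics and any distortion apply to the point x, -y, -z); pixel columns grow to the right and rows downward; lengths in m; the calibration is good to about 2 mm. A picture is of the moment at which its call begins. camera_info takes no time and is no camera call.
- bot.close_job(): hands the job in; it is judged then, once.
The state is a dict: "time_s": time; "joints": joint angles; "qvel": joint speeds; "tau": joint torques, N m; "ee_pos": TCP position; "orientation": TCP orientation; "ft_force": force on the tool from outside, world axes, zero at the start; "moment": the same for the moment, N m; "gripper_width": finger opening in m; "gripper_force": force on a finger pad.
Only numpy, scipy, OpenCV 4.12 (cv2) and the standard library are available. Lean on these libraries where they do the work, as an engineer would, in place of code of your own. Each camera call takes 0.05 s, during which the arm holds its last target. There are 200 camera calls.

## Working session

There is one attempt and no reset: what is moved stays moved. The work goes in short steps, Python scripts to look and compute and a tool call to move; the robot and the scene stay as the last step left them, time stands still between calls to the robot, and variables do not carry over. Pictures are saved under pics/ and viewed, at most 10 in all, crops included, and the job is handed in when it is done.

Besides the shell and the picture viewer there is one more tool, called as name(argument=value, ...), one argument or row to a line, values as JSON. servo_tool: Moves the arm, as the interface text tells. Shifts and turns lie within -1 to 1; 1 stands for 500 mm of shift or 2 rad of turn. Its arguments: {"type":"object","properties":{"targets":{"type":"array"},"force":{"type":"number"}},"required":["targets"]}

```bash
mkdir -p pics; cat > h.py <<'E'
import numpy as np, cv2
from workcell import get_obs, imaging, bot
def grab(n):
    p,d=imaging.camera(n); return p,d,imaging.camera_info(n)
def pts(d,i):
    v,u=np.mgrid[0:480,0:640]
    c=np.stack([(u-i['cx'])/i['fx']*d,-(v-i['cy'])/i['fy']*d,-d,np.ones_like(d)],-1)
    return (c@i['pose'].T)[...,:3]
def save(n,p): cv2.imwrite('pics/'+n,p[...,::-1])
E
python3 - <<'E'
from h import *
for n in('side','top'):
    p,d,i=grab(n); save(n+'0.png',p); np.savez(n+'0.npz',p=p,d=d,P=pts(d,i)); print(n,i)
print(get_obs())
E
```

```text
side {'fx': 464.50653403278943, 'fy': 464.50653403278943, 'cx': 312.9404082019276, 'cy': 234.65533270326816, 'pose': array([[-0.94719574,  0.22604339, -0.22743047,  0.39943635],
       [-0.32065044, -0.67185842,  0.66767474,  0.47841316],
       [-0.00187761,  0.70534435,  0.70886234,  0.70005548],
       [ 0.        ,  0.        ,  0.        ,  1.        ]])}
top {'fx': 491.2807308538175, 'fy': 491.2807308538175, 'cx': 322.8234209041974, 'cy': 236.73795241854083, 'pose': array([[-5.74456114e-03,  9.98969821e-01, -4.50144153e-02,
         5.47892133e-01],
       [-9.99983476e-01, -5.74864961e-03,  3.86264353e-05,
        -2.35640213e-02],
       [-2.20185458e-04,  4.50138934e-02,  9.98986337e-01,
         1.00471705e+00],
       [ 0.00000000e+00,  0.00000000e+00,  0.00000000e+00,
         1.00000000e+00]])}
{'time_s': 0.1, 'joints': array([-1.26792597e+00,  2.64709976e-01,  1.60522841e+00, -1.08425273e-05,
        1.27369310e+00, -3.69016114e-02]), 'qvel': array([-0.00115151, -0.00122168, -0.00421347, -0.00114443, -0.00032382,
        0.00015558]), 'tau': array([ 9.98546875e-05, -5.16707790e+01, -3.68590343e+01, -6.10171446e-05,
        6.25650355e-03, -6.33605987e-05]), 'ee_pos': array([ 0.22475771, -0.63578953,  0.23006972]), 'orientation': array([[ 9.42829645e-01,  3.33274480e-01, -6.18001228e-04],
       [ 3.33275046e-01, -9.42827645e-01,  1.94294492e-03],
       [ 6.48653143e-05, -2.03783046e-03, -9.99997922e-01]]), 'ft_force': array([-0.3728562 ,  0.06669718,  0.23627368]), 'moment': array([ 0.00787364, -0.04352863, -0.02786025]), 'gripper_force': 0.0, 'gripper_width': 0.08547438014898856}
```

View pics/side0.png

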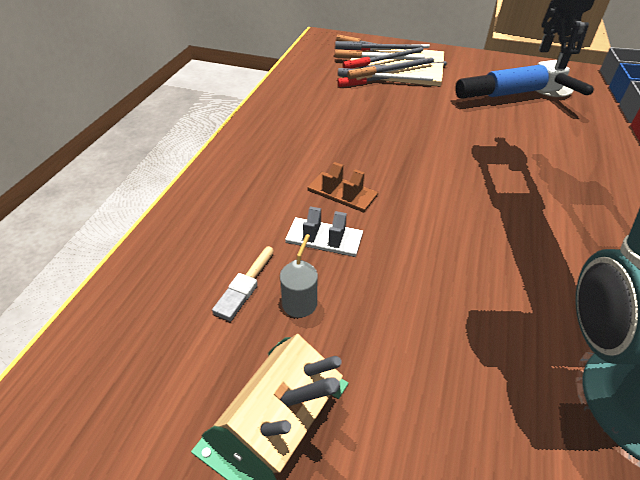

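View pics/top0.png

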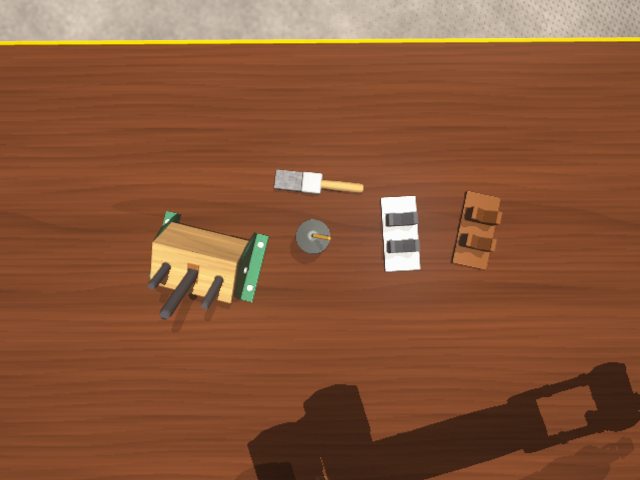

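The side view shows the block at about (280,400) with the chisel between two punches; its head is at (333,385). The oil can is at (299,288) and the brush at (240,285). The white-plate steel vees are at (325,235), and a brown look-alike is at (343,187). In the top view the vees are at (401,233), the brown ones at (477,230), and the chisel runs from (192,272) to (166,313). Next I measure the chisel and the vees.

```bash
cat > m.py <<'E'
from h import *
for n in('side','top'):
    f=np.load(n+'0.npz'); p=f['p'].astype(int); P=f['P']; z=P[...,2]
    mx=p.max(-1); sat=mx-p.min(-1)
    dark=((mx<110)&(sat<25)&(z>.085)&(z<.3)).astype(np.uint8)
    dark[(P[...,1]<.1)|(P[...,1]>.4)|(P[...,0]<.3)|(P[...,0]>.65)]=0
    k,l,s,c=cv2.connectedComponentsWithStats(dark)
    for j in range(1,k):
        if s[j,4]<60: continue
        q=P[l==j]; m=np.median(q,0); w=np.linalg.svd(q-m,full_matrices=False)[2][0]; w*=np.sign(w[2])
        t=(q-m)@w
        print(n,'dark',s[j],m.round(4),w.round(3),np.percentile(t,[1,99]).round(3),'top',q[q[:,2]>np.percentile(q[:,2],95)].mean(0).round(4))
    wh=((p.min(-1)>165)&(sat<30)&(z<.03)&(z>-.01)&(P[...,1]<-.1)&(P[...,1]>-.3)).astype(np.uint8)
    ve=((sat<25)&(z>.02)&(z<.075)&(P[...,1]<-.1)&(P[...,1]>-.26)&(P[...,0]>.45)&(P[...,0]<.66)).astype(np.uint8)
    for nm,M in(('white',wh),('vee',ve)):
        k,l,s,c=cv2.connectedComponentsWithStats(M)
        for j in range(1,k):
            if s[j,4]<40: continue
            q=P[l==j]
            r=cv2.minAreaRect((q[:,:2]*1000).astype(np.float32))
            print(n,nm,s[j],q.mean(0).round(4),np.percentile(q[:,2],[5,50,95]).round(4),r)
    if n=='top':
        gr=((p[...,1]-p[...,0]>25)&(z<.2)&(P[...,1]>.05)&(P[...,1]<.45)).astype(np.uint8)
        k,l,s,c=cv2.connectedComponentsWithStats(gr)
        for j in range(1,k):
            if s[j,4]<40: continue
            q=P[l==j]; print('green',s[j],q.mean(0).round(4),np.percentile(q[:,2],[5,50,95]).round(3),cv2.minAreaRect((q[:,:2]*1000).astype(np.float32)))
E
python3 m.py
python3 - <<'E'
from h import *
a=cv2.imread('pics/top0.png');s=cv2.imread('pics/side0.png')
A=cv2.resize(a[180:330,140:280],None,fx=2.8,fy=2.8);B=cv2.resize(a[180:280,370:510],None,fx=2.8,fy=2.8)
C=cv2.resize(s[310:480,190:360],None,fx=2.3,fy=2.3)
o=np.zeros((600,800,3),np.uint8);o[:300//1*1+120][:A.shape[0],:A.shape[1]]=A[:420];o[:C.shape[0],405:405+C.shape[1]]=C[:,:391]
o[420:420+180,:B.shape[1]]=B[50:230]
cv2.imwrite('pics/crop.png',o)
E
```

```text
side dark [304 359  36  17 330] [0.4928 0.1807 0.1363] [-0.546  0.151  0.824] [-0.042  0.037] top [0.4749 0.1846 0.1654]
side dark [280 379  60  28 732] [0.4909 0.2328 0.1659] [-0.511  0.123  0.851] [-0.077  0.055] top [0.4657 0.238  0.2098]
side dark [261 421  28  15 270] [0.5222 0.2757 0.1326] [-0.532  0.145  0.834] [-0.035  0.028] top [0.5084 0.2779 0.1555]
side dark [214 428  35  25 162] [0.573  0.2905 0.0934] [ 0.959 -0.199  0.202] [-0.022  0.027] top [0.5831 0.2882 0.1047]
side white [286 217  20  26 311] [ 0.659  -0.1707  0.0113] [0.0089 0.0111 0.0131] ((661.96142578125, -180.00946044921875), (34.60276794433594, 84.90100860595703), 13.667097091674805)
side white [307 222  56  32 771] [ 0.5662 -0.1767  0.0109] [0.0086 0.011  0.0132] ((575.799560546875, -183.46932983398438), (103.33528900146484, 81.34759521484375), 3.942760944366455)
side vee [302 207  19  33 413] [ 0.6239 -0.1722  0.0444] [0.0251 0.0453 0.0574] ((626.249267578125, -175.9546661376953), (24.723392486572266, 60.47340774536133), 1.7761986255645752)
side vee [328 211  18  33 417] [ 0.5706 -0.1734  0.0443] [0.0233 0.
[... 787 characters left out ...]
ee [386 211  32  15 403] [ 0.626  -0.1773  0.0468] [0.0329 0.0483 0.0568] ((626.8310546875, -178.10594177246094), (24.22917366027832, 56.298702239990234), 2.7380785942077637)
top vee [388 239  32  14 390] [ 0.5728 -0.1798  0.0481] [0.0362 0.0496 0.057 ] ((572.9415893554688, -180.81007385253906), (24.00102996826172, 56.10480880737305), 2.857534646987915)
green [161 211  15  21  95] [0.6325 0.288  0.0197] [0.003 0.006 0.079] ((624.8460693359375, 287.55816650390625), (29.077564239501953, 41.35213851928711), 77.2860336303711)
green [241 234  28  68 766] [0.5317 0.1162 0.0056] [0.002 0.006 0.009] ((531.9702758789062, 116.40247344970703), (24.491544723510742, 137.2853240966797), 76.10029602050781)
```

View pics/crop.png

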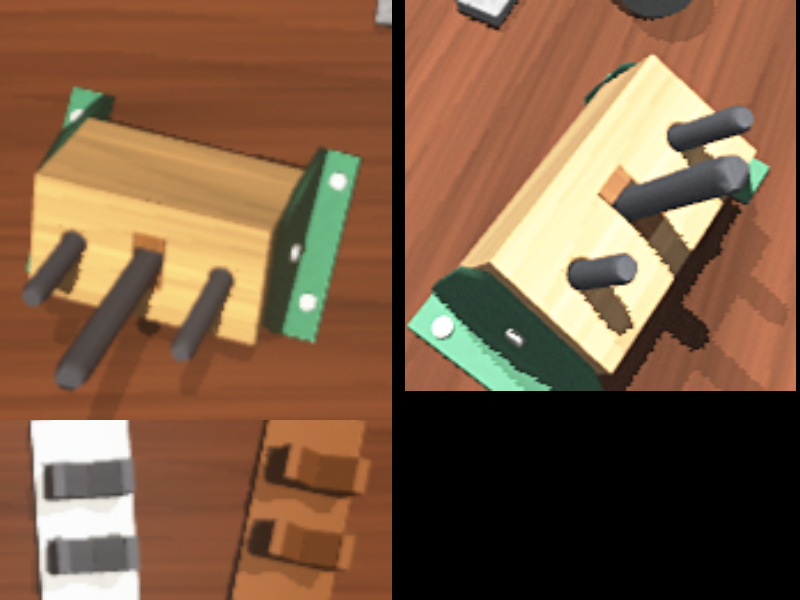

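The crop confirms the target: the middle, longest octagonal bar in the rust-coloured slot (top px 166,313), with the shorter round punches on either side. The grey steel vees on the white plate (401,233) are the right pair; the brown ones (477,230) are the decoy. Numbers: block yaw about -15°, slot foot at (.5555,.210,.038), vee seat at (.600,-.1795,.0487) with yaw 2.9°. The plate position agrees with the slot foot.

```bash
cat >> h.py <<'E'
def to(x,y,z,yaw=None):
    o=get_obs(); R=np.array(o['orientation']); s=R.T@(np.array([x,y,z])-o['ee_pos'])/.5
    a=np.degrees(np.arctan2(R[1,0],R[0,0])); t=0 if yaw is None else -np.radians((yaw-a+180)%360-180)/2
    print('shift',s.round(4),'turn',round(t,4),'yaw',a.round(2))
E
python3 -c "
from h import *
to(.5,-.3,.32,-15); to(.478,.231,.30,-15)"
```

```text
shift [ 0.7428 -0.4501 -0.1789] turn 0.3008 yaw 19.47
shift [ 1.0553 -1.466  -0.1368] turn 0.3008 yaw 19.47
```

servo_tool(
  targets=[
    [0.1,-0.06,-0.1,0.04,0.06],
    [0.2,-0.12,-0.18,0.08,0.06],
    [0.3,-0.18,-0.18,0.12,0.06],
    [0.4,-0.24,-0.18,0.16,0.06],
    [0.5,-0.3,-0.18,0.2,0.06],
    [0.58,-0.36,-0.18,0.24,0.06],
    [0.66,-0.41,-0.18,0.28,0.06],
    [0.743,-0.45,-0.18,0.301,0.06],
    [0.743,-0.45,-0.18,0.301,0.06],
    [0.743,-0.45,-0.18,0.301,0.06],
  ],
)

```text
time_s: 1.35
ee_pos: [0.4999, -0.3004, 0.3207]
orientation: [[0.966, -0.258, -0.001], [-0.258, -0.966, 0.0], [-0.001, 0.0, -1.0]]
ft_force: [-0.0, -0.2, -0.7]
gripper_width: 0.0401
gripper_force: 0.0
```

```bash
python3 -c "
from h import *
print(get_obs()['joints'],get_obs()['gripper_width']); to(.5,0.1,.3,-15); to(.478,.231,.30,-15)"
```

```text
[-5.83501627e-01  4.85685684e-02  1.68791685e+00 -6.84303616e-04
  1.40620057e+00  1.24858740e+00] 0.0401236061915047
shift [-0.2065 -0.7738  0.0415] turn 0.0003 yaw -14.96
shift [-0.3167 -1.0156  0.0416] turn 0.0003 yaw -14.96
```

servo_tool(
  targets=[
    [-0.03,-0.11,0.02,0,0.06],
    [-0.06,-0.22,0.04,0,0.06],
    [-0.09,-0.33,0.04,0,0.06],
    [-0.12,-0.44,0.04,0,0.06],
    [-0.16,-0.55,0.04,0,0.06],
    [-0.2,-0.66,0.04,0,0.06],
    [-0.24,-0.77,0.04,0,0.06],
    [-0.28,-0.88,0.04,0,0.06],
    [-0.317,-0.98,0.04,0,0.06],
    [-0.317,-1.0,0.04,0,0.06],
  ],
)

```text
time_s: 2.6
ee_pos: [0.4764, 0.2249, 0.3011]
orientation: [[0.966, -0.257, -0.0], [-0.257, -0.966, 0.0], [-0.0, -0.0, -1.0]]
ft_force: [-0.1, 0.3, 0.4]
gripper_width: 0.0403
gripper_force: 0.0
```

```bash
python3 - <<'E'
from h import *
to(.478,.231,.1576,-15)
p,d,i=grab('side'); save('s1.png',p[180:480,160:560]); print(get_obs()['joints'])
E
```

```text
shift [ 0.     -0.0125  0.2871] turn 0.001 yaw -14.89
[ 3.92619672e-01 -5.44471269e-02  1.82604523e+00  1.63365982e-04
  1.36993010e+00  2.22415363e+00]
```

View pics/s1.png

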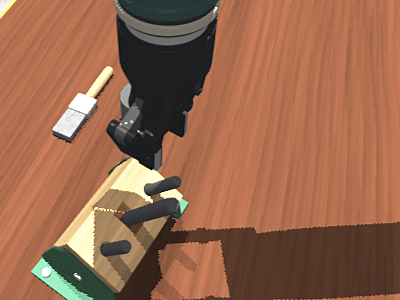

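The gripper hangs above the chisel (crop px 150,200) and clear of both punches. I descend and grip.

servo_tool(
  targets=[
    [0,-0.012,0.05,0,0.06],
    [0,-0.012,0.11,0,0.06],
    [0,-0.012,0.17,0,0.06],
    [0,-0.012,0.22,0,0.06],
    [0,-0.012,0.26,0,0.06],
    [0,-0.012,0.287,0,0.06],
    [0,-0.012,0.287,0,0.06],
    [0,-0.012,0.287,0,0.4],
    [0,-0.012,0.287,0,0.6],
    [0,-0.012,0.287,0,0.7],
  ],
  force=90,
)

```text
time_s: 3.9
ee_pos: [0.4791, 0.2296, 0.1591]
orientation: [[0.966, -0.259, 0.002], [-0.259, -0.966, 0.0], [0.002, -0.001, -1.0]]
ft_force: [-0.4, -0.3, 3.6]
gripper_width: 0.0165
gripper_force: 87.8
```

```bash
python3 - <<'E'
from h import *
to(.478,.231,.1576,-15)
p,d,i=grab('side'); save('s2.png',cv2.resize(p[330:480,180:400],None,fx=3,fy=3)); print(get_obs())
E
```

```text
shift [-0.0029 -0.0022  0.003 ] turn -0.0 yaw -15.0
{'time_s': 3.95, 'joints': array([ 4.00251981e-01,  4.91601517e-02,  1.98920167e+00, -4.67991775e-04,
        1.10126675e+00,  2.23310138e+00]), 'qvel': array([-0.00051011, -0.00084833,  0.00126479,  0.00176873, -0.00057572,
       -0.00178958]), 'tau': array([  0.44251534, -34.82682109, -32.64392495,   0.35012062,
        -0.29245293,  -0.04407556]), 'ee_pos': array([0.47905445, 0.22956263, 0.15903791]), 'orientation': array([[ 9.65913086e-01, -2.58859081e-01,  1.97150660e-03],
       [-2.58860291e-01, -9.65914698e-01,  3.80962283e-04],
       [ 1.80569166e-03, -8.78321227e-04, -9.99997984e-01]]), 'ft_force': array([-0.50761744, -0.10336529,  4.88110428]), 'moment': array([-0.30725403,  0.04032098, -0.02593112]), 'gripper_force': 87.91694660671055, 'gripper_width': 0.016580460222068844}
```

View pics/s2.png

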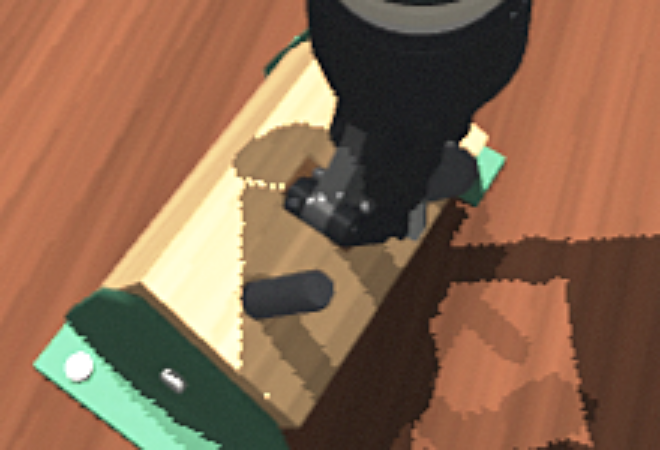

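The gripper holds the bar (87.8 N, 16.6 mm reading), and the punch at (290,293) is untouched. First rock is towards block +x.

servo_tool(
  targets=[
    [0.006,-0.002,-0.003,0,0.7],
    [0.012,-0.002,-0.0065,0,0.7],
    [0.018,-0.002,-0.0095,0,0.7],
    [0.024,-0.002,-0.0125,0,0.7],
    [0.03,-0.002,-0.015,0,0.7],
    [0.036,-0.002,-0.018,0,0.7],
    [0.041,-0.002,-0.02,0,0.7],
    [0.046,-0.002,-0.022,0,0.7],
    [0.046,-0.002,-0.022,0,0.7],
    [0.046,-0.002,-0.022,0,0.7],
  ],
)

```text
time_s: 5.2
ee_pos: [0.4887, 0.227, 0.1643]
orientation: [[0.965, -0.26, -0.027], [-0.26, -0.966, 0.003], [-0.026, 0.004, -1.0]]
ft_force: [-27.0, 10.4, 4.2]
gripper_width: 0.0167
gripper_force: 88.6
```

```bash
python3 - <<'E'
from h import *
o=get_obs(); R=o['orientation']; print(R.T@(o['ee_pos']-[.47905,.22956,.15904]), R.T@o['ft_force'], R.T@o['moment'])
E
```

```text
[ 9.79882059e-03 -7.63290977e-06 -5.56845152e-03] [-28.84575579  -3.03755844  -3.44114976] [ 0.8566523  -5.23097505 -0.21342347]
```

servo_tool(
  targets=[
    [0.004,0,-0.002,0,0.7],
    [0.008,0,-0.004,0,0.7],
    [0.012,0,-0.006,0,0.7],
    [0.016,0,-0.007,0,0.7],
    [0.02,0,-0.009,0,0.7],
    [0.024,0,-0.01,0,0.7],
    [0.024,0,-0.01,0,0.7],
    [0.024,0,-0.01,0,0.7],
    [0.024,0,-0.01,0,0.7],
    [0.024,0,-0.01,0,0.7],
  ],
  force=75,
)

```text
time_s: 6.45
ee_pos: [0.5002, 0.2241, 0.1697]
orientation: [[0.965, -0.26, -0.027], [-0.26, -0.966, 0.003], [-0.026, 0.004, -1.0]]
ft_force: [-28.7, 10.3, 5.5]
gripper_width: 0.0165
gripper_force: 87.4
```

```bash
cat > st.py <<'E'
from h import *
o=get_obs(); R0=np.array([[.966,-.259,0],[-.259,-.966,0],[0,0,-1]]); R=o['orientation']
d=R0.T@(o['ee_pos']-[.47905,.22956,.15904])*1000
g=R0.T@((o['ee_pos']-R[:,2]*.019)-[.47905,.22956,.17804])*1000  # grasp point
x=-80+g[0]; z=138.6-g[2]
print('tcp',d.round(1),'grasp',g.round(1),'lean',np.degrees(np.arctan2(-x,z)).round(1),'r',np.hypot(x,z).round(1),'tooltilt',np.degrees(np.arcsin(R[:,2]@R0[:,0])).round(1),'F',(R0.T@o['ft_force']).round(1),'M',(R0.T@o['moment']).round(2),o['time_s'],o['gripper_width'])
E
python3 st.py
```

```text
tcp [ 21.8  -0.2 -10.6] grasp [ 22.3  -0.2 -10.6] lean 21.1 r 160.0 tooltilt -1.5 F [-30.3  -2.5  -5.5] M [ 0.68 -5.27 -0.08] 6.45 0.016504212318905667
```

servo_tool(
  targets=[
    [-0.012,0,0.006,0,0.7],
    [-0.024,0,0.011,0,0.7],
    [-0.036,0,0.017,0,0.7],
    [-0.048,0,0.023,0,0.7],
    [-0.06,0,0.029,0,0.7],
    [-0.072,0,0.035,0,0.7],
    [-0.084,0,0.042,0,0.7],
    [-0.096,0,0.049,0,0.7],
    [-0.108,0,0.056,0,0.7],
    [-0.114,0,0.06,0,0.7],
  ],
)

```text
time_s: 7.7
ee_pos: [0.467, 0.2348, 0.1503]
orientation: [[0.966, -0.258, 0.021], [-0.258, -0.966, -0.001], [0.021, -0.004, -1.0]]
ft_force: [11.9, -12.4, 18.7]
gripper_width: 0.0164
gripper_force: 87.8
```

```bash
python3 st.py
```

```text
tcp [-13.   -1.9   8.7] grasp [-13.4  -1.8   8.7] lean 35.7 r 160.0 tooltilt 1.2 F [ 14.7   8.9 -18.7] M [-2.17  3.34  0.44] 7.7 0.016436960338795076
```

servo_tool(
  targets=[
    [-0.004,0.001,0.003,0,0.7],
    [-0.008,0.002,0.005,0,0.7],
    [-0.012,0.003,0.008,0,0.7],
    [-0.016,0.004,0.011,0,0.7],
    [-0.02,0.004,0.014,0,0.7],
    [-0.022,0.004,0.016,0,0.7],
    [-0.022,0.004,0.016,0,0.7],
    [-0.022,0.004,0.016,0,0.7],
    [-0.022,0.004,0.016,0,0.7],
    [-0.022,0.004,0.016,0,0.7],
  ],
)

```text
time_s: 8.95
ee_pos: [0.4577, 0.2369, 0.1443]
orientation: [[0.966, -0.258, 0.024], [-0.258, -0.966, 0.001], [0.023, -0.007, -1.0]]
ft_force: [13.6, -10.6, 21.6]
gripper_width: 0.0168
gripper_force: 88.5
```

```bash
python3 st.py
```

```text
tcp [-22.5  -1.5  14.8] grasp [-23.   -1.4  14.8] lean 39.7 r 161.1 tooltilt 1.3 F [ 15.8   6.7 -21.6] M [-1.89  3.03  0.42] 8.95 0.016826503364968805
```

servo_tool(
  targets=[
    [0.012,0,-0.009,0,0.7],
    [0.024,0,-0.018,0,0.7],
    [0.036,-0.001,-0.026,0,0.7],
    [0.048,-0.001,-0.034,0,0.7],
    [0.06,-0.002,-0.041,0,0.7],
    [0.066,-0.002,-0.044,0,0.7],
    [0.063,-0.002,-0.05,0,0.7],
    [0.059,-0.002,-0.057,0,0.7],
    [0.054,-0.002,-0.065,0,0.7],
    [0.048,-0.002,-0.075,0,0.7],
  ],
  force=110,
)

```text
time_s: 10.2
ee_pos: [0.4666, 0.2308, 0.1706]
orientation: [[0.966, -0.26, -0.008], [-0.26, -0.966, -0.002], [-0.007, 0.004, -1.0]]
ft_force: [-3.1, 2.3, -11.9]
gripper_width: 0.0159
gripper_force: 111.6
```

```bash
python3 st.py
```

```text
tcp [-12.3   2.  -11.6] grasp [-12.2   1.9 -11.6] lean 31.5 r 176.2 tooltilt -0.4 F [-3.6 -1.4 11.9] M [ 0.12 -1.68 -0.05] 10.2 0.01585757592349744
```

servo_tool(
  targets=[
    [-0.008,0,-0.014,0,0.7],
    [-0.016,0,-0.028,0,0.7],
    [-0.024,0,-0.042,0,0.7],
    [-0.032,0,-0.056,0,0.7],
    [-0.04,0,-0.07,0,0.7],
    [-0.048,0,-0.084,0,0.7],
    [-0.056,0,-0.098,0,0.7],
    [-0.064,0,-0.112,0,0.7],
    [-0.072,0,-0.126,0,0.7],
    [-0.08,0,-0.14,0,0.7],
  ],
)

```text
time_s: 11.45
ee_pos: [0.4315, 0.2423, 0.2446]
orientation: [[0.966, -0.259, 0.002], [-0.259, -0.966, 0.001], [0.002, -0.001, -1.0]]
ft_force: [-0.9, 0.3, -4.3]
gripper_width: 0.0157
gripper_force: 112.0
```

```bash
python3 st.py; python3 - <<'E'
from h import *
p,d,i=grab('side'); save('s3.png',p[150:480,100:600])
E
```

```text
tcp [-49.2   0.  -85.5] grasp [-49.3   0.1 -85.5] lean 30.0 r 258.7 tooltilt 0.1 F [-0.9 -0.   4.3] M [-0.01 -0.08  0.  ] 11.45 0.0157065465552442
```

View pics/s3.png

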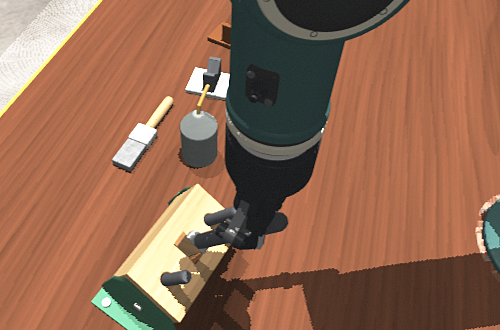

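The chisel is out and held: 4.3 N is its own weight, its blade shows at about (190,235), and both punches stay in place at (175,278) and (215,215). I raise it and carry it to open bench, where I pivot it towards level.

servo_tool(
  targets=[
    [0,0,-0.05,0,0.7],
    [0,0,-0.12,0,0.7],
    [0,0,-0.19,0,0.7],
    [0,0.05,-0.24,0,0.7],
    [0,0.12,-0.24,0,0.7],
    [0,0.2,-0.24,0,0.7],
    [0,0.29,-0.24,0,0.7],
    [0,0.38,-0.24,0,0.7],
    [0,0.47,-0.24,0,0.7],
    [0,0.52,-0.24,0,0.7],
  ],
)

```text
time_s: 12.75
ee_pos: [0.3628, -0.0109, 0.3635]
orientation: [[0.965, -0.261, 0.001], [-0.261, -0.965, -0.001], [0.001, 0.001, -1.0]]
ft_force: [0.4, -0.2, -4.1]
gripper_width: 0.0161
gripper_force: 112.2
```

```bash
python3 -c "
from h import *
to(.50,-.45,.36,3)
to(.50,-.45,.20,3)"
```

```text
shift [0.4939 0.7764 0.0082] turn -0.1581 yaw -15.12
shift [0.4935 0.7761 0.3282] turn -0.1581 yaw -15.12
```

servo_tool(
  targets=[
    [0.05,0.08,0,-0.02,0.7],
    [0.11,0.17,0,-0.05,0.7],
    [0.17,0.27,0,-0.08,0.7],
    [0.23,0.37,0,-0.1,0.7],
    [0.3,0.48,0,-0.12,0.7],
    [0.37,0.58,0,-0.14,0.7],
    [0.44,0.69,0.05,-0.158,0.7],
    [0.494,0.776,0.15,-0.158,0.7],
    [0.494,0.776,0.25,-0.158,0.7],
    [0.494,0.776,0.328,-0.158,0.7],
  ],
)

```text
time_s: 14.0
ee_pos: [0.5002, -0.4483, 0.1946]
orientation: [[0.999, 0.052, -0.004], [0.052, -0.999, 0.003], [-0.004, -0.003, -1.0]]
ft_force: [-1.2, -1.0, -4.4]
gripper_width: 0.0158
gripper_force: 112.1
```

```bash
python3 - <<'E'
from h import *
to(.50,-.45,.14,3); print(get_obs()['ee_pos'])
p,d,i=grab('side'); save('s4.png',cv2.resize(p[0:220,380:640],None,fx=3,fy=2.7)); np.savez('s4.npz',p=p,P=pts(d,i))
E
```

```text
shift [-0.0002  0.0037  0.1091] turn 0.0001 yaw 3.01
[ 0.50022555 -0.44830839  0.19457684]
```

View pics/s4.png

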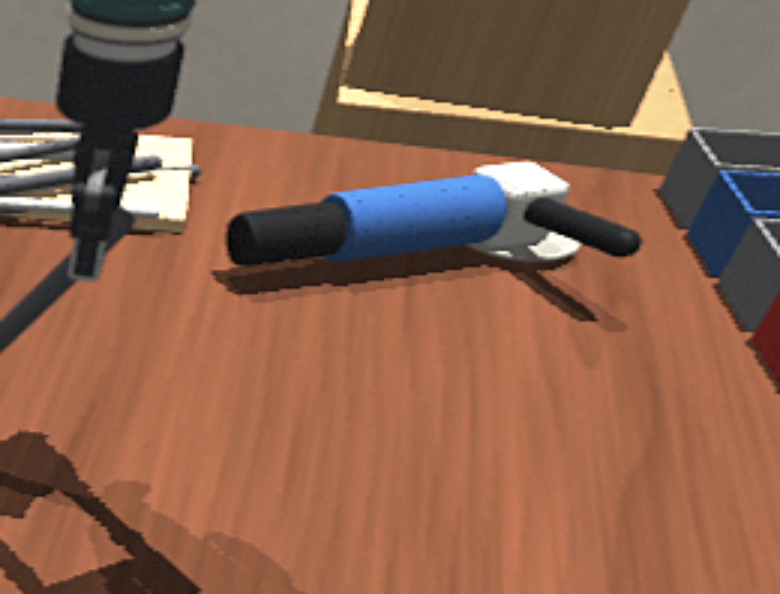

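The gripper holds the chisel with its blade pointing down and ahead (crop 0-75,250-350). The bench around it is free; the blue tool is well away. I measure the chisel's tilt.

```bash
cat > tilt.py <<'E'
from h import *
import sys
def tilt(n):
    p,d,i=grab(n); P=pts(d,i); o=get_obs(); R=o['orientation']; g=o['ee_pos']-R[:,2]*.019
    L=(P-g)@R; q=L[(abs(L[...,1])<.022)&(L[...,0]>.02)&(L[...,0]<.2)&(P[...,2]>.008+float(sys.argv[1]))&(d>0)&(abs(L[...,2])<.2)]
    if len(q)<30: print(n,len(q)); return
    m=np.median(q,0); w=np.linalg.svd(q-m,full_matrices=False)[2][0]
    r=np.hypot(q[:,0],q[:,2])
    print(n,len(q),'nose-down deg',np.degrees(np.arctan2(w[2],w[0])).round(1),'from grasp',np.degrees(np.arctan2(m[2],m[0])).round(1),'far r',np.percentile(r,[98,100]).round(4),'lat',np.median(q[:,1]).round(4),'minz',(g[2]-q[:,2].max()).round(4))
tilt('side'); tilt('top'); print(get_obs()['ee_pos'],get_obs()['ft_force'])
E
python3 tilt.py 0.005
```

```text
side 572 nose-down deg 84.6 from grasp 58.6 far r [0.1887 0.1942] lat -0.0088 minz 0.0664
top 703 nose-down deg -96.2 from grasp 57.2 far r [0.1558 0.168 ] lat -0.0091 minz 0.0738
[ 0.4997649  -0.44639384  0.19541779] [-0.54397429 -0.75869268 -2.91353396]
```

servo_tool(
  targets=[
    [0,0,0.02,0,0.7],
    [0,0,0.04,0,0.7],
    [0,0,0.06,0,0.7],
    [0,0,0.08,0,0.7],
    [0,0,0.095,0,0.7],
    [0,0,0.11,0,0.7],
    [0,0,0.12,0,0.7],
    [0,0,0.13,0,0.7],
    [0,0,0.135,0,0.7],
    [0,0,0.14,0,0.7],
  ],
  force=60,
)

```text
time_s: 15.4
ee_pos: [0.5017, -0.448, 0.1294]
orientation: [[0.999, 0.054, 0.0], [0.054, -0.999, -0.0], [0.0, 0.0, -1.0]]
ft_force: [0.2, -0.3, -3.9]
gripper_width: 0.0161
gripper_force: 112.2
```

```bash
python3 tilt.py 0.0
```

```text
side 528 nose-down deg 84.9 from grasp 57.0 far r [0.1964 0.2021] lat -0.0092 minz 0.0085
top 737 nose-down deg -93.4 from grasp 50.7 far r [0.1966 0.2026] lat -0.0076 minz 0.0103
[ 0.50149926 -0.44775489  0.12907272] [-0.38749434 -0.06002636 -3.84333986]
```

servo_tool(
  targets=[
    [0,0,0.008,0,0.7],
    [0,0,0.015,0,0.7],
    [-0.017,0,0.025,0,0.7],
    [-0.034,0,0.036,0,0.7],
    [-0.05,0,0.047,0,0.7],
    [-0.066,0,0.058,0,0.7],
    [-0.081,0,0.072,0,0.7],
    [-0.096,0,0.085,0,0.7],
    [-0.108,0,0.1,0,0.7],
    [-0.12,0,0.115,0,0.7],
  ],
  force=60,
)

```text
time_s: 16.75
ee_pos: [0.441, -0.4514, 0.0712]
orientation: [[0.999, 0.053, -0.0], [0.053, -0.999, -0.0], [-0.0, 0.0, -1.0]]
ft_force: [2.1, -1.1, 3.3]
gripper_width: 0.016
gripper_force: 98.4
```

```bash
python3 tilt.py 0.0
```

```text
side 622 nose-down deg 75.8 from grasp 24.1 far r [0.1959 0.2023] lat -0.0081 minz 0.0084
top 1004 nose-down deg -101.0 from grasp 22.9 far r [0.197  0.2023] lat -0.0055 minz 0.01
[ 0.43997742 -0.45080528  0.07023981] [ 0.26013714 -1.52767462  2.76853821]
```

servo_tool(
  targets=[
    [-0.012,0,0.016,0,0.7],
    [-0.022,0,0.033,0,0.7],
    [-0.031,0,0.05,0,0.7],
    [-0.04,0,0.067,0,0.7],
    [-0.046,0,0.083,0,0.7],
    [-0.052,0,0.095,0,0.7],
    [-0.056,0,0.107,0,0.7],
    [-0.058,0,0.116,0,0.7],
    [-0.058,0,0.116,0,0.7],
    [-0.058,0,0.116,0,0.7],
  ],
  force=110,
)

```text
time_s: 18.1
ee_pos: [0.4125, -0.4525, 0.0138]
orientation: [[0.999, 0.054, -0.0], [0.054, -0.999, 0.0], [-0.0, -0.0, -1.0]]
ft_force: [2.4, 0.4, 2.3]
gripper_width: 0.0159
gripper_force: 107.3
```

```bash
python3 tilt.py 0.005
```

```text
side 614 nose-down deg 72.1 from grasp 1.5 far r [0.1952 0.2027] lat -0.0084 minz 0.0132
top 1018 nose-down deg -104.8 from grasp 0.0 far r [0.1973 0.2027] lat -0.0054 minz 0.0137
[ 0.41256404 -0.45252686  0.01385927] [2.17982209 0.3944238  2.95794223]
```

servo_tool(
  targets=[
    [0,0,-0.03,0,0.7],
    [0,0,-0.08,0,0.7],
    [0,0,-0.14,0,0.7],
    [0,0,-0.2,0,0.7],
    [0,0,-0.26,0,0.7],
    [0.04,-0.06,-0.272,0,0.7],
    [0.09,-0.14,-0.272,0,0.7],
    [0.14,-0.22,-0.272,0,0.7],
    [0.19,-0.3,-0.272,0,0.7],
    [0.22,-0.38,-0.272,0,0.7],
  ],
)

```text
time_s: 19.45
ee_pos: [0.5103, -0.255, 0.1485]
orientation: [[0.998, 0.055, -0.006], [0.055, -0.999, 0.001], [-0.006, -0.002, -1.0]]
ft_force: [0.7, 0.1, -2.9]
gripper_width: 0.0156
gripper_force: 107.6
```

```bash
python3 -c "
from h import *
to(.54,-.1825,.15,2.87)"
```

```text
shift [ 0.0673 -0.1415 -0.0032] turn 0.0023 yaw 3.14
```

servo_tool(
  targets=[
    [0.02,-0.05,0,0,0.7],
    [0.04,-0.1,0,0.002,0.7],
    [0.05,-0.14,0,0.002,0.7],
    [0.05,-0.14,0,0.002,0.7],
    [0.05,-0.14,0,0.002,0.7],
    [0.05,-0.14,0,0.002,0.7],
    [0.05,-0.14,0,0.002,0.7],
    [0.05,-0.14,0,0.002,0.7],
    [0.05,-0.14,0,0.002,0.7],
    [0.05,-0.14,0,0.002,0.7],
  ],
)

```text
time_s: 20.7
ee_pos: [0.5335, -0.1858, 0.1498]
orientation: [[0.999, 0.05, -0.0], [0.05, -0.999, 0.0], [-0.0, -0.0, -1.0]]
ft_force: [0.2, 0.6, -3.8]
gripper_width: 0.0162
gripper_force: 107.7
```

```bash
python3 tilt.py 0.09; python3 - <<'E'
from h import *
to(.54,-.1825,.15,2.87)
for n in('top','side'):
    p,d,i=grab(n); P=pts(d,i); o=get_obs(); R=o['orientation']; g=o['ee_pos']-R[:,2]*.019
    L=(P-g)@R; M=(abs(L[...,1])<.025)&(P[...,2]>.09)&(abs(L[...,2])<.05)&(L[...,0]>.03)&(L[...,0]<.25)
    q=L[M]; print(n,len(q),np.percentile(q[:,0],[1,50,99,100]).round(4))
    for lo in range(40,170,20):
        w=q[(q[:,0]*1000>lo)&(q[:,0]*1000<lo+20)]
        if len(w): print(lo,np.percentile(w[:,2],[2,50]).round(4),w[:,1].mean().round(4),np.ptp(w[:,1]).round(4))
    save(n+'5.png',p)
    if n=='side': cv2.imwrite('pics/c5.png',cv2.resize(p[100:320,220:480,::-1],None,fx=3,fy=2.7))
E
```

```text
side 871 nose-down deg 63.2 from grasp 6.0 far r [0.194  0.2021] lat -0.0079 minz 0.1281
top 772 nose-down deg -171.2 from grasp 5.8 far r [0.1567 0.1628] lat -0.0027 minz 0.1277
[ 0.53352008 -0.18573852  0.14978581] [-0.25775251  0.0072733  -4.16166389]
shift [ 0.0133 -0.0058 -0.0004] turn -0.0001 yaw 2.86
top 760 [0.0325 0.0945 0.1578 0.1616]
40 [-0.0034  0.0012] -0.0025 0.0178
60 [-0.0003  0.0044] -0.0019 0.0186
80 [0.0038 0.0085] -0.0018 0.0184
100 [0.0075 0.012 ] -0.0019 0.0186
120 [0.011  0.0155] -0.0019 0.0182
140 [0.0088 0.0138] -0.0014 0.0165
160 [0.0151 0.0151] -0.0005 0.0017
side 704 [0.0315 0.096  0.1594 0.1627]
40 [-0.0032  0.002 ] -0.0068 0.0176
60 [-0.0005  0.0051] -0.0069 0.0162
80 [0.0038 0.0088] -0.0069 0.0142
100 [0.0074 0.0128] -0.007 0.0135
120 [0.0108 0.0156] -0.0068 0.0161
140 [0.0096 0.0191] -0.0049 0.0152
160 [0.0159 0.0199] -0.0012 0.0038
```

View pics/c5.png

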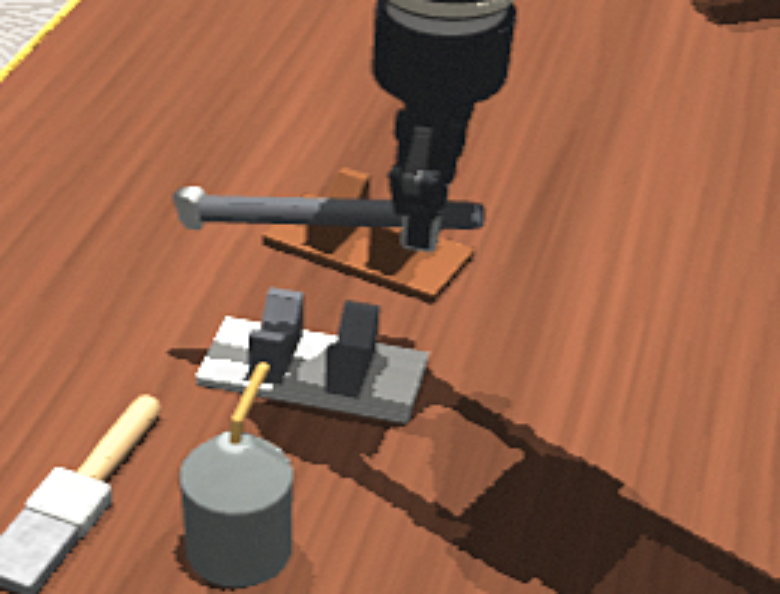

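The steel vees are at crop (320,340), below and ahead of the held chisel. The chisel is at crop (185,205) to (480,215), nose-down about 10.5°, with its edge 160 mm from the grasp as planned. I align it over the vees and lower it.

servo_tool(
  targets=[
    [0.006,-0.003,0,0,0.7],
    [0.0125,-0.006,0,0,0.7],
    [0.0125,-0.006,0.02,0,0.7],
    [0.0125,-0.006,0.05,0,0.7],
    [0.0125,-0.006,0.08,0,0.7],
    [0.0125,-0.006,0.11,0,0.7],
    [0.0125,-0.006,0.14,0,0.7],
    [0.0125,-0.006,0.165,0,0.7],
    [0.0125,-0.006,0.18,0,0.7],
    [0.0125,-0.006,0.18,0,0.7],
  ],
)

```text
time_s: 22.15
ee_pos: [0.5391, -0.1822, 0.059]
orientation: [[0.999, 0.05, -0.001], [0.05, -0.999, 0.001], [-0.001, -0.001, -1.0]]
ft_force: [-0.3, -0.3, -4.1]
gripper_width: 0.016
gripper_force: 107.7
```

```bash
python3 -c "
from h import *
to(.54,-.1825,.027,2.87);print(get_obs()['ft_force'],get_obs()['ee_pos'])"
```

```text
shift [0.0018 0.0006 0.0641] turn -0.0002 yaw 2.85
[-0.3205524  -0.33145073 -4.13534405] [ 0.53914643 -0.18224841  0.05903763]
```

servo_tool(
  targets=[
    [0,0,0.006,0,0.7],
    [0,0,0.012,0,0.7],
    [0,0,0.018,0,0.7],
    [0,0,0.024,0,0.7],
    [0,0,0.03,0,0.7],
    [0,0,0.036,0,0.7],
    [0,0,0.042,0,0.7],
    [0,0,0.048,0,0.7],
    [0,0,0.053,0,0.7],
    [0,0,0.057,0,0.7],
  ],
  force=50,
)

```text
time_s: 23.4
ee_pos: [0.5392, -0.183, 0.0325]
orientation: [[0.999, 0.05, -0.001], [0.05, -0.999, -0.001], [-0.001, 0.001, -1.0]]
ft_force: [-8.8, -1.9, 9.6]
gripper_width: 0.0159
gripper_force: 109.1
```

```bash
cat > ax.py <<'E'
from h import *
c=np.array([.600,-.1795]); a=np.radians(2.87); X=np.array([np.cos(a),np.sin(a)]); Y=np.array([-X[1],X[0]])
for n in('top','side'):
    p,d,i=grab(n); P=pts(d,i); u=(P[...,:2]-c)@X; v=(P[...,:2]-c)@Y; z=P[...,2]
    M=(abs(v)<.014)&(z>.044)&(z<.1)&(d>0)
    print(n,'u range',np.percentile(u[M&(abs(u)<.13)],[0.5,99.5]).round(4))
    for lo in range(-100,100,20):
        w=M&(u*1000>lo)&(u*1000<lo+20)
        if w.sum()>5: print(lo,w.sum(),'ztop',np.percentile(z[w],98).round(4),'v',np.percentile(v[w],[3,97]).round(4))
    save(n+'_l.png',p)
    if n=='side': cv2.imwrite('pics/c_l.png',cv2.resize(p[100:320,220:480,::-1],None,fx=3,fy=2.7))
o=get_obs();print(o['ft_force'],o['ee_pos'],o['gripper_force'])
E
python3 ax.py
```

```text
top u range [-0.0195  0.0996]
-20 32 ztop 0.0622 v [0.0018 0.0126]
0 105 ztop 0.0606 v [-0.0114  0.0099]
20 142 ztop 0.0595 v [-0.0133  0.0131]
40 99 ztop 0.0593 v [-0.0085  0.0084]
60 99 ztop 0.0588 v [-0.0088  0.0086]
80 79 ztop 0.0639 v [-0.0075  0.0072]
side u range [-0.0967  0.1004]
-100 80 ztop 0.0641 v [-0.0015  0.0109]
-80 45 ztop 0.0833 v [-0.0082  0.0137]
-60 9 ztop 0.0564 v [0.0082 0.0127]
-40 86 ztop 0.0625 v [-0.0032  0.0112]
-20 87 ztop 0.061 v [-0.0023  0.0113]
0 87 ztop 0.0609 v [-0.0031  0.0115]
20 95 ztop 0.0607 v [-0.0138  0.0112]
40 85 ztop 0.0602 v [-0.0029  0.0113]
60 84 ztop 0.059 v [-0.0027  0.0106]
80 88 ztop 0.0639 v [-0.0042  0.009 ]
[-8.17449702 -1.19206407 10.27794707] [ 0.53921029 -0.18300814  0.03249787] 109.10815581679344
```

servo_tool(
  targets=[
    [0,0,0.002,0,0.7],
    [0,0,0.004,0,0.7],
    [0,0,0.006,0,0.7],
    [0,0,0.008,0,0.7],
    [0,0,0.01,0,0.7],
    [0,0,0.011,0,0.7],
    [0,0,0.011,0,0.7],
    [0,0,0.011,0,0.7],
    [0,0,0.011,0,0.7],
    [0,0,0.011,0,0.7],
  ],
)

```text
time_s: 24.75
ee_pos: [0.5395, -0.1835, 0.0288]
orientation: [[0.999, 0.05, -0.0], [0.05, -0.999, -0.001], [-0.0, 0.001, -1.0]]
ft_force: [-14.0, -0.7, 20.2]
gripper_width: 0.0159
gripper_force: 110.5
```

```bash
python3 ax.py
```

```text
top u range [-0.018   0.0998]
-20 26 ztop 0.0595 v [0.0026 0.0125]
0 106 ztop 0.06 v [-0.0113  0.0099]
20 144 ztop 0.0595 v [-0.0132  0.0128]
40 97 ztop 0.0606 v [-0.0085  0.0087]
60 99 ztop 0.0602 v [-0.0082  0.0088]
80 80 ztop 0.0657 v [-0.0076  0.0071]
side u range [-0.0969  0.1019]
-100 78 ztop 0.0596 v [-0.0027  0.0105]
-80 52 ztop 0.0995 v [-0.013   0.0133]
-40 91 ztop 0.06 v [-0.0133  0.0108]
-20 93 ztop 0.0611 v [-0.0061  0.0111]
0 88 ztop 0.0604 v [-0.0066  0.0119]
20 95 ztop 0.0601 v [-0.0131  0.0107]
40 83 ztop 0.0609 v [-0.002   0.0105]
60 83 ztop 0.0603 v [-0.0023  0.0121]
80 94 ztop 0.0659 v [-0.0038  0.0096]
[-12.82059596  -2.03555077  19.37167042] [ 0.53946488 -0.18350937  0.02882153] 110.5108418315649
```

servo_tool(
  targets=[
    [-0.002,0,-0.002,0,0.7],
    [-0.004,0,-0.004,0,0.7],
    [-0.005,0,-0.006,0,0.7],
    [-0.005,0,-0.006,0,0.7],
    [-0.005,0,-0.006,0,0.6],
    [-0.005,0,-0.006,0,0.55],
    [-0.005,0,-0.006,0,0.5],
    [-0.005,0,-0.006,0,0.4],
    [-0.005,0,-0.006,0,0.2],
    [-0.005,0,-0.006,0,0],
  ],
)

```text
time_s: 26.1
ee_pos: [0.5367, -0.1823, 0.0284]
orientation: [[0.999, 0.05, -0.001], [0.05, -0.999, 0.0], [-0.001, -0.0, -1.0]]
ft_force: [0.1, 1.0, 0.2]
gripper_width: 0.0429
gripper_force: 0.0
```

```bash
python3 ax.py|tail -9; python3 -c "
from h import *
print(get_obs()['gripper_width'])"
```

```text
-80 31 ztop 0.0593 v [-0.0021  0.011 ]
-40 94 ztop 0.0602 v [-0.0123  0.012 ]
-20 90 ztop 0.0607 v [-0.0057  0.0109]
0 87 ztop 0.0611 v [-0.003   0.0117]
20 94 ztop 0.0603 v [-0.0132  0.0106]
40 80 ztop 0.0599 v [-0.0027  0.0106]
60 82 ztop 0.0606 v [-0.0021  0.0112]
80 95 ztop 0.0663 v [-0.0037  0.0098]
[ 0.32913185 -0.01804631 -0.53880732] [ 0.53697886 -0.18244223  0.02866763] 0.0
0.04242502866292583
```

Released and stable. I withdraw straight up, then back.

servo_tool(
  targets=[
    [0,0,-0.03,0,0],
    [0,0,-0.08,0,0],
    [0,0,-0.15,0,0],
    [0,0,-0.23,0,0],
    [0,0,-0.32,0,0],
    [0,0,-0.4,0,0],
    [0,0.1,-0.44,0,0],
    [0,0.2,-0.44,0,0],
    [0,0.3,-0.44,0,0],
    [0,0.4,-0.44,0,0],
  ],
)

```text
time_s: 27.45
ee_pos: [0.5472, -0.3839, 0.2505]
orientation: [[0.999, 0.05, 0.002], [0.05, -0.999, -0.001], [0.001, 0.001, -1.0]]
ft_force: [1.1, -0.6, -0.1]
gripper_width: 0.0426
gripper_force: 0.0
```

```bash
python3 ax.py; python3 - <<'E'
import cv2,numpy as np
a=cv2.imread('pics/top_l.png')[150:330,140:420];b=cv2.imread('pics/side_l.png')[150:480,190:480]
o=np.zeros((600,800,3),np.uint8);x=cv2.resize(a,None,fx=1.4,fy=1.4);o[:x.shape[0],:x.shape[1]]=x
x=cv2.resize(b,None,fx=1.38,fy=1.38);o[:x.shape[0],400:400+x.shape[1]]=x
x=cv2.resize(cv2.imread('pics/side_l.png')[190:265,275:375],None,fx=4,fy=4);o[290:290+x.shape[0],:x.shape[1]]=x
cv2.imwrite('pics/fin.png',o)
E
```

```text
top u range [-0.0956  0.0986]
-100 84 ztop 0.0601 v [-0.0076  0.0085]
-80 99 ztop 0.0596 v [-0.0089  0.0087]
-60 103 ztop 0.0606 v [-0.0083  0.0088]
-40 148 ztop 0.0605 v [-0.0135  0.0133]
-20 112 ztop 0.0597 v [-0.0123  0.0102]
0 111 ztop 0.0608 v [-0.0108  0.0097]
20 149 ztop 0.0598 v [-0.0137  0.0134]
40 99 ztop 0.0608 v [-0.0088  0.0087]
60 100 ztop 0.0605 v [-0.0079  0.0089]
80 77 ztop 0.0654 v [-0.0064  0.0072]
side u range [-0.0968  0.1011]
-100 80 ztop 0.0602 v [-0.0022  0.0109]
-80 91 ztop 0.0599 v [-0.0028  0.0108]
-60 87 ztop 0.0602 v [-0.0029  0.0108]
-40 98 ztop 0.0602 v [-0.0134  0.0121]
-20 91 ztop 0.0599 v [-0.0034  0.0109]
0 93 ztop 0.0606 v [-0.0115  0.0122]
20 93 ztop 0.0608 v [-0.0129  0.0112]
40 83 ztop 0.0604 v [-0.003  0.011]
60 84 ztop 0.0606 v [-0.0032  0.0112]
80 93 ztop 0.0656 v [-0.0043  0.0091]
[ 0.53625505 -0.14601257  0.42286273] [ 0.54658533 -0.38716867  0.24973759] 0.0
```

View pics/fin.png

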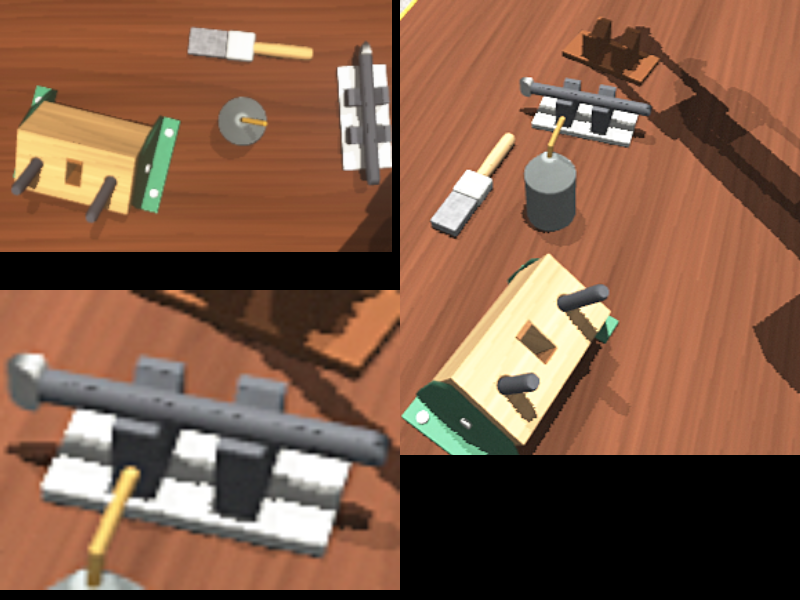

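The chisel lies level and centred in both steel vees (crop 60-385,370-450). Both punches are still in the block, and the can and brush are where they were. I hand in the job.

```bash
python3 -c "
from workcell import bot
print(bot.close_job())"
```

```text
the job is handed in; nothing more can be done
None
```

The job is handed in: I rocked the chisel free, drew it out and laid it level and about centred in the steel vee-blocks, with the punches, can and brush left as they were; no verdict came back.

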